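# Load-test a return spring and sort it

### The arm

A 6-joint arm with a two-finger parallel gripper is mounted at the origin on the work surface. World frame = base frame: x ahead of the robot, y to its left, z up, the work surface at z = 0. Lengths are in m, angles in rad, forces in N, time in s.
With the tool pointing down it reaches from about 0.225 to 0.725 m from the base axis. Payload 3.1 kg.
Tool frame: the origin (TCP) lies midway between the tips of the shut fingers; the grasp point (between the pads) lies 19 mm behind it; z points along the fingers, y is the line along which they close (so a half turn about z gives the same grasp; the last joint's range is limited). The gripper opens to 85 mm and grips with 20 to 120 N. Pads are 22 mm wide; open, the fingers measure 114 mm over their backs; the gripper's body (76 mm by 85 mm) begins 54 mm behind the grasp point. The pads swing forward as they close: fully open they stand 13 mm farther back than shut.
Start: joints at [-1.252, 0.048, 0.099, 1.622, 0, 1.443], TCP at [0.227, -0.473, 0.231] pointing down, gripper open.
Joint ranges: [-2.91, 2.91], [-0.99, 1.94], [-1.21, 1.42], [-2.12, 2.29], [-1.49, 1.47], [-3.14, 3.14]. Speed limits (rad/s): [2.79, 2.79, 3.14, 3.14, 3.14, 3.14].

### API

Orientations are given as a rotation vector (axis times angle).
In Python, from plant import get_state, grab_frame, get_calibration, job, boxes_of gives the robot as it stands. The module is installed in compiled form; this text tells all that it offers.
- The arm moves only by the shell command python3 -m pendant [OPENING] [FORCE], which reads ROWS from standard input. ROWS is 1 to 8 rows, parted by semicolons, with the numbers parted by spaces; each row has 6 numbers: dx, dy, dz in cm, then a rotation vector rx, ry, rz in units of 0.05 rad; each row is the pose to reach, as a shift and turn from the pose commanded when the command began, along the tool's axes at that moment; what a row does not reach only later rows make up. A row lasts 1/10 s, in which the tool goes at most 0.05 m and 0.15 rad, less where a joint would pass 70% of its speed; a pose out of reach is approached as far as the arm can. OPENING is the finger opening in m, set as the command begins (- or left out keeps the last). The fingers move at their own pace and stop on an object; FORCE is the grip in N (left out, the last holds). Time passes only in rows, so rows that do not move let the fingers close. It prints the time, the measured TCP pose, the force, the opening and the grip force at its end. Input that does not fit is refused with a message, and nothing moves.
- get_state(): the state, without advancing time (a new reading comes with each control period).
- grab_frame(name): name is "scene" or "top"; returns the picture (384x512x3 uint8, red, green, blue); there is no depth.
- get_calibration(name): a dict with "fx", "fy", "cx", "cy" (pixels), "distortion" ([k1, k2, p1, p2, k3] as OpenCV has them; the pictures are not rectified), "rvec" (rotation vector, rad) and "tvec" (3), from world to camera coordinates, as OpenCV has them. Camera axes: x right, y down, z forward; pixel columns grow to the right and rows downward; lengths in m; the calibration is good to about 2 mm. A picture is of the moment at which its call begins. get_calibration takes no time and is no camera call.
- job.job_done(): hands the job in; it is judged then, once.
Trained networks look in the newest picture that a camera, given by its name, has taken for a name from the list of things; names that differ only in an ending like _2 or _b are one class to them, and where a whole thing is asked for, a point or a joint stands for the part that bears it (a point fixed in the world has none). Each returns a list of dicts, best first, with "score" (0 to 1); they miss things now and then, are a little off and sometimes report something else, mostly with a low value. They report only what shows in the picture. A call takes as long as a camera call.
- boxes_of(camera, label): "bbox" ([left, top, right, bottom] in pixels, round what is visible of it).
The state is a dict: "time": time; "joint_pos": joint angles; "joint_vel": joint speeds; "effort": joint torques, N m; "tcp_pos": TCP position; "orientation": TCP orientation; "ft_force": force on the tool from outside, world axes, zero at the start; "moment": the same for the moment, N m; "finger_gap": finger opening in m; "grip_force": force on a finger pad.
Only numpy, scipy, OpenCV 4.12 (cv2) and the standard library are available. Lean on these libraries where they do the work, as an engineer would, in place of code of your own. Each camera call takes 0.05 s, during which the arm holds its last target. There are 200 camera calls.

### The job

Lay the loose coil spring from the black pad in the cradle of the spring tester, then push the carriage by its black handle until the dial stands at 15 newtons (the red division), never letting it go above 17, and hold it there steadily for about a second. Ease the load off without letting the carriage fly back, and look where the carriage has left the yellow rider: if the rider has gone past the red mark the spring is weak and goes in the red tray, if it has stopped short of the mark the spring is good and goes in the green tray. Set the spring down flat in its tray rather than dropping it, do not touch the rider or the mark, and leave the other things on the bench alone.

Things in the scene. Friction and masses are not known exactly. Their poses are not given: they have to be found in the camera images.
- spring: loose steel coil spring, 32 mm diameter, 77 to 90 mm long unloaded, 0.09 kg; its rate is unknown. Origin at its middle coil (within 5 mm of half length), on its axis; local y along its axis. It starts lying on a black pad 8 mm high, with strips 12 mm high from 18 to 40 mm either side of its axis. Grasp across the diameter at the middle; it is stiff sideways, squeezable only along its axis
- tester: fixed horizontal spring tester: grey bed 90 x 360 mm (local x by y), top 25 mm high; origin on the bench under its middle. Local +y runs from the carriage end to the blue headstock (y = 98 to 180 mm, 99 mm high with the dial on it). Its load plate, a 30 mm disc, faces -y at y = 85 mm and yields 0.2 mm per newton. A scale bar along the +x side (x = 44 to 76 mm, 33 mm high) carries rider and mark
- cradle (a point): where the middle coil of the spring goes: on the axis of the cradle, 52 mm above the bench, at tester local x = 0, y = 30 mm; its axes are the tester's. The cradle is two steel rods along local y, 10 mm thick, at x = -12 and +12 mm, tops 40 mm high; they centre a spring laid on them along y
- carriage (a joint): travel of the blue carriage towards the headstock (tester local +y), in m, 0 (fully back) to 0.118. Its pressing plate, a 30 mm disc 52 mm high, stands at local y = -65 mm + travel: the gap between the plates is 150 mm - travel. Carriage 78 mm high at the front, 54 mm at the rear; it slides with about 1 N of friction plus 8 N per m/s
- carriage_grip (a point): point to grasp on the carriage's upright black round handle: 20 mm diameter, 70 to 120 mm above the bench, 60 mm behind the pressing plate (towards local -y); this point is 105 mm above the bench. Free all round above 80 mm. Its axes are the tester's
- load_dial (a joint): angle of the red hand of the load dial on the headstock, in rad: 0 at no load, 0.225 rad per newton of spring force, clockwise seen from above; 15 N (thick red division) is 3.375 rad, small divisions 1 N, full scale 20 N is 4.5 rad
- rider: yellow rider, 12 x 10 x 10 mm, on the scale bar at tester local x = 53 mm; a lug of the carriage pushes it towards the headstock (local +y) and it stays at the farthest point reached. Origin under its black line, at the middle of its underside; axes as the tester's
- mark: red reference mark, 12 x 10 x 10 mm, clamped on the scale bar beside the rider at tester local x = 67 mm, its place set anew for each job. Origin under its black line, at the middle of its underside; axes as the tester's. The rider is past the mark when its line is farther along local +y
- tray_green: green open tray for good springs, 120 x 150 x 28 mm (local x by y by height), walls 4 mm, inner floor of felt 7 mm above the bench; origin under its middle; fixed
- tray_red: red open tray for weak springs, same size and make as the green one; origin under its middle; fixed
- vertebra: bystander: ivory bone, 70 mm wide, 22 mm high
- long_bone: bystander: ivory bone, 140 mm long, 22 mm high
- ref_ball: bystander: white 38 mm ball on a dark round foot, 61 mm high
- screwdriver: bystander: screwdriver lying on the bench
- lens_cap: bystander: black disc, 58 mm diameter, 10 mm high
- pen_jar: bystander: clear jar with a blue cap, 48 mm diameter, 65 mm high

How it is judged:
By the outcome, as a careful person would: the job done as asked, in the order asked, and still so for the second after the job is handed in, with the robot touching nothing.
It also fails if it takes over 66 s, if anything falls off the work surface, if the arm or the gripper's body presses on something with over 40 N, if the wrist force passes 120 N, or if a joint passes its speed limit or range.

## Working session

There is one attempt and no reset: what is moved stays moved. The work goes in short steps, Python scripts to look and compute and a shell command to move; the robot and the scene stay as the last step left them, time stands still between calls to the robot, and variables do not carry over. Pictures are saved under pics/ and viewed, at most 10 in all, crops included, and the job is handed in when it is done.

```bash
mkdir -p pics
cat > h.py <<'E'
import numpy as np, cv2
from plant import get_state, grab_frame, get_calibration, job, boxes_of
def cal(n):
    c=get_calibration(n); K=np.array([[c['fx'],0,c['cx']],[0,c['fy'],c['cy']],[0,0,1.]])
    return K,np.array(c['distortion'],float),np.array(c['rvec'],float),np.array(c['tvec'],float)
def ray(n,uv):
    K,d,r,t=cal(n); R=cv2.Rodrigues(r)[0]
    p=cv2.undistortPoints(np.array([[uv]],float),K,d)[0,0]
    return -R.T@t, R.T@np.array([p[0],p[1],1.])
def onz(n,uv,z):
    o,v=ray(n,uv); return o+v*(z-o[2])/v[2]
def tri(a,b):
    (o1,v1),(o2,v2)=ray('scene',a),ray('top',b)
    s=np.linalg.lstsq(np.c_[v1,-v2],o2-o1,rcond=None)[0]
    p,q=o1+s[0]*v1,o2+s[1]*v2
    return (p+q)/2,np.linalg.norm(p-q)
def proj(n,P):
    K,d,r,t=cal(n); return cv2.projectPoints(np.array(P,float).reshape(-1,1,3),r,t,K,d)[0][:,0]
def save(n,f,crop=None,s=1):
    im=grab_frame(n)[:,:,::-1]
    if crop: l,t,r,b=crop; im=im[t:b,l:r]
    im=cv2.resize(im,None,fx=s,fy=s,interpolation=cv2.INTER_CUBIC); cv2.imwrite('pics/'+f,im)
E
python3 - <<'E'
from h import *
np.set_printoptions(precision=4,suppress=True)
for n in('scene','top'):
    save(n,n+'0.png',s=1.5)
    K,d,r,t=cal(n); print(n,-cv2.Rodrigues(r)[0].T@t,K[0,0])
    for l in ['spring','tester','carriage','carriage_grip','load_dial','rider','mark','tray_green','tray_red','ref_ball','pen_jar']:
        print(l,[(np.round(b['bbox']).astype(int).tolist(),round(b['score'],2)) for b in boxes_of(n,l)[:2]])
s=get_state();print(s['time'],s['tcp_pos'],s['orientation'],s['finger_gap'])
E
```

```text
scene [ 1.3235 -0.4291  1.0287] 490.5150508614776
spring [([234, 173, 243, 189], 0.43)]
tester [([204, 181, 340, 261], 0.75)]
carriage [([214, 211, 254, 250], 0.9)]
carriage_grip [([216, 211, 256, 250], 0.73), ([368, 144, 386, 158], 0.26)]
load_dial []
rider []
mark [([386, 188, 402, 213], 0.72)]
tray_green [([294, 127, 349, 171], 0.96)]
tray_red [([115, 189, 185, 243], 0.67)]
ref_ball [([128, 255, 146, 282], 0.77)]
pen_jar [([384, 188, 402, 217], 0.75)]
top [ 0.2754 -0.002   1.5569] 467.1800806193348
spring [([245, 227, 272, 234], 0.47)]
tester [([194, 150, 304, 193], 0.89), ([144, 219, 192, 255], 0.29)]
carriage [([264, 157, 294, 190], 0.83)]
carriage_grip [([268, 158, 293, 186], 0.98), ([127, 173, 150, 192], 0.73)]
load_dial []
rider []
mark [([247, 226, 271, 233], 0.66)]
tray_green [([143, 218, 190, 258], 0.94)]
tray_red [([308, 209, 361, 244], 0.62)]
ref_ball [([269, 159, 294, 190], 0.68), ([348, 172, 360, 185], 0.58)]
pen_jar [([144, 142, 165, 158], 0.77)]
1.2 [ 0.2268 -0.4735  0.2313] [3.0635 0.696  0.    ] 0.08521736991042424
```

View pics/scene0.png

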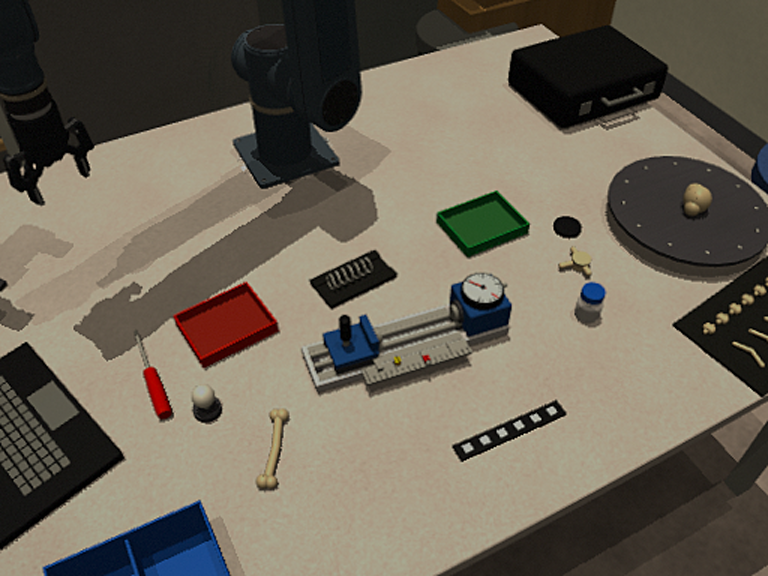

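View pics/top0.png

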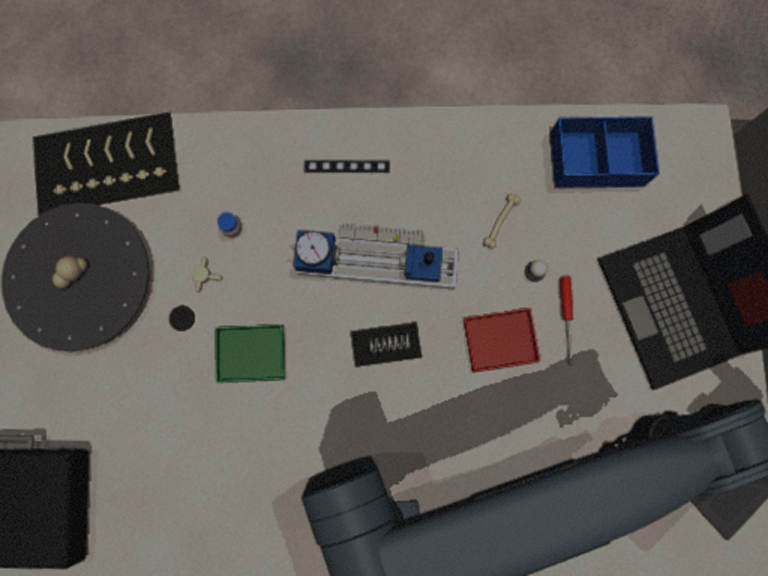

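The scene picture shows the spring on its pad at about (233,180) px original. The tester runs from (205,240) at the carriage to (338,205) at the dial, with the red tray at (150,215) and the green tray at (321,150). In the top picture the spring is at (260,229), the handle at (286,172), the dial at (208,167), the red tray at (334,226) and the green tray at (167,235). I'll take enlarged crops for exact points.

Run:
```python
from h import *
save('top','top1.png',(185,140,315,250),5.9)
save('scene','scene1.png',(195,160,345,265),5.3)
for n in('scene','top'):
    im=cv2.cvtColor(grab_frame(n),cv2.COLOR_RGB2HSV).astype(int); H,S,V=im[...,0],im[...,1],im[...,2]
    for nm,m in dict(red=((H<6)|(H>174))&(S>150)&(V>60),green=(H>45)&(H<80)&(S>120)&(V>40),yellow=(H>20)&(H<36)&(S>130)&(V>80),blue=(H>105)&(H<125)&(S>130)&(V>50)).items():
        k,_,st,ce=cv2.connectedComponentsWithStats(m.astype(np.uint8))
        print(n,nm,[(st[i,:5].tolist(),np.round(ce[i],1).tolist()) for i in range(1,k) if st[i,4]>=(4 if nm!='green' else 50)][:9])
```

```text
scene red [([116, 188, 68, 52, 1626], [149.3, 215.0]), ([182, 220, 4, 3, 5], [183.2, 221.0]), ([176, 223, 3, 3, 5], [177.0, 224.0]), ([282, 237, 5, 4, 15], [283.7, 238.3]), ([96, 245, 18, 32, 301], [104.0, 260.5])]
scene green [([292, 127, 61, 39, 1006], [320.9, 148.1])]
scene yellow [([263, 238, 4, 4, 15], [264.4, 239.4])]
scene blue [([505, 96, 7, 10, 16], [507.9, 100.5]), ([505, 107, 2, 3, 4], [505.2, 108.0]), ([301, 189, 40, 23, 176], [317.8, 202.3]), ([388, 188, 15, 12, 142], [395.2, 193.8]), ([240, 210, 13, 19, 95], [245.4, 219.3]), ([216, 216, 34, 28, 486], [231.5, 230.4]), ([29, 334, 124, 50, 1405], [119.2, 369.3]), ([69, 359, 24, 25, 172], [84.3, 376.2])]
top red [([250, 152, 2, 3, 6], [250.5, 153.0]), ([374, 184, 8, 29, 184], [377.3, 198.1]), ([310, 206, 49, 42, 1377], [334.3, 225.8])]
top green []
top yellow [([263, 158, 3, 2, 6], [264.0, 158.5])]
top blue [([372, 78, 67, 40, 1543], [400.4, 101.3]), ([391, 79, 7, 1, 7], [394.0, 79.0]), ([423, 79, 5, 1, 5], [425.0, 79.0]), ([434, 80, 1, 6, 6], [434.0, 82.5]), ([435, 89, 1, 5, 5], [435.0, 91.0]), ([436, 98, 1, 4, 4], [436.0, 99.5]), ([437, 106, 2, 5, 6], [437.2, 108.3]), ([145, 142, 13, 12, 114], [150.9, 147.5]), ([199, 154, 4, 4, 10], [200.0, 155.1])]
```

View pics/top1.png

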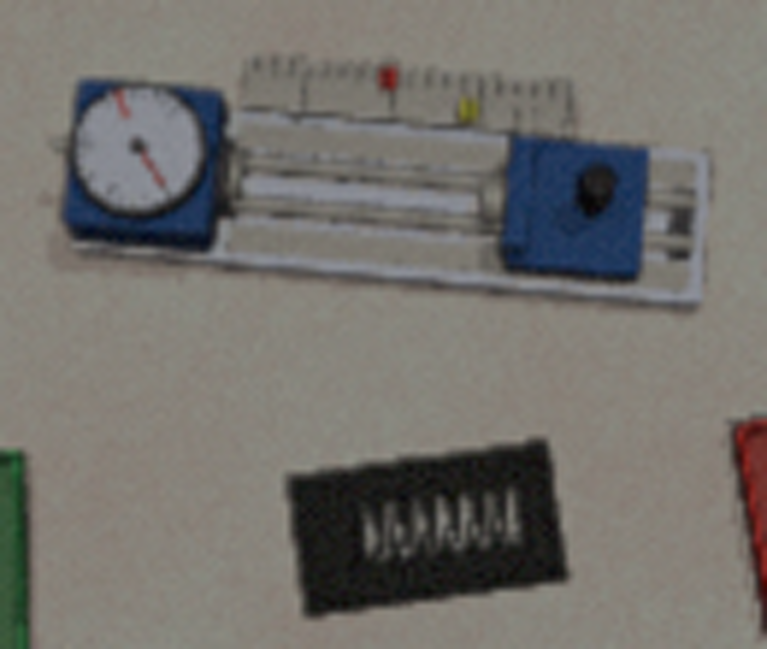

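View pics/scene1.png

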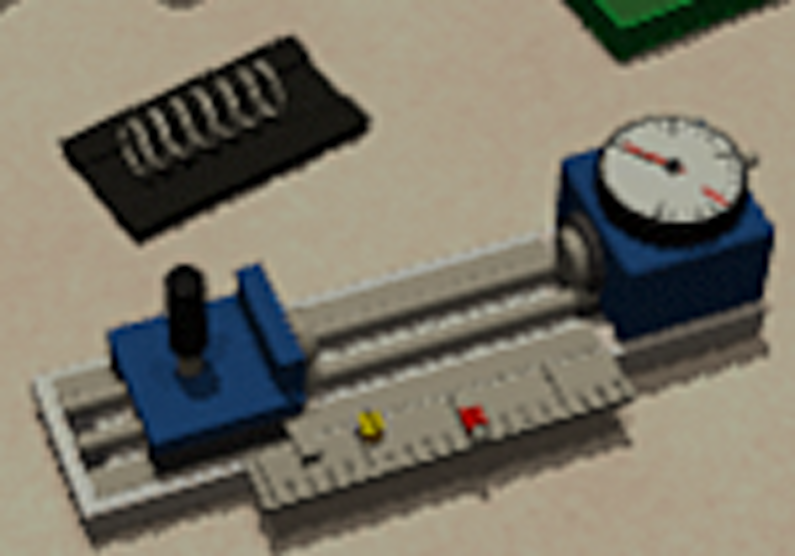

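Handle top: top crop (598,183), scene crop (185,270). Dial hub: (137,147) and (672,165). The hand is at zero, pointing away from the 15 N red division. Spring middle: (443,525) and (203,118). The rider is behind the mark by about 80 crop px. Next I fit the tester pose.

```bash
cat >> h.py <<'E'
def T(x,y): return ((x+.5)/5.9-.5+185,(y+.5)/5.9-.5+140)
def S(x,y): return ((x+.5)/5.3-.5+195,(y+.5)/5.3-.5+160)
E
python3 - <<'E'
from h import *
from scipy.optimize import least_squares
np.set_printoptions(precision=4,suppress=True)
print('handle',tri(S(185,272),T(598,180))); print('hub',tri(S(672,165),T(137,147)))
print('spring',tri(S(203,118),T(443,525)))
print('e1',tri(S(137,145),T(518,515)),'e2',tri(S(270,90),T(368,530)))
print('bedc',tri(S(90,515),T(708,153)),tri(S(38,380),T(697,305)))
print('yellow',tri((264.4,239.4),(264,158.5)),'red',tri((283.7,238.3),(250.5,153.0)))
obs=[('top',T(598,180),(0,-125,120),1),('scene',S(185,270),(0,-125,120),1),('top',T(137,147),(0,139,99),0),('scene',S(672,165),(0,139,99),0),
('top',T(708,153),(45,-180,25),0),('top',T(697,305),(-45,-180,25),0),('scene',S(90,515),(45,-180,25),0),('scene',S(38,380),(-45,-180,25),0),
('top',(250.5,153),(67,0,39),2),('scene',(283.7,238.3),(67,0,39),2),('top',(264,158.5),(53,0,39),3),('scene',(264.4,239.4),(53,0,39),3)]
def W(p,l): 
    c,s=np.cos(p[2]),np.sin(p[2]); return np.array([p[0]+c*l[0]-s*l[1],p[1]+s*l[0]+c*l[1],l[2]])
def f(p):
    o=[]
    for n,uv,l,k in obs:
        l=np.array(l)/1000.
        if k: l[1]+=p[2+k]
        o+=list(proj(n,W(p,l))[0]-uv)
    return np.array(o)
r=least_squares(f,[.45,.03,-.06,0,0,0],x_scale=[.1,.1,.1,.1,.1,.1]); print(r.x); print(r.fun.reshape(-1,2))
p=r.x; print('cradle',W(p,(0,.03,.052)),'grip',W(p,(0,-.125+p[3],.105)),'ydir',[-np.sin(p[2]),np.cos(p[2])])
# pad corners at z .012/.02, trays
for uv in [(290,475),(545,440),(566,577),(308,615)]: print('pad',onz('top',T(*uv),.01))
for nm,b in dict(red=(334.3,225.8),green=(166.5,235.3)).items(): print(nm,onz('top',b,.02))
for nm,c in dict(red=[(463,318),(530,309),(540,361),(471,371)],green=[(216,326),(285,325),(285,381),(216,381)]).items():
    q=np.array([onz('top',((x+.5)/1.5-.5,(y+.5)/1.5-.5),.028) for x,y in c]); print(nm,q,q.mean(0))
print('scene green',onz('scene',(320.9,148.1),.015),'red',onz('scene',(149.3,215),.015))
E
```

```text
handle (array([ 0.6069, -0.1295,  0.1209]), np.float64(0.0015882448677067141))
hub (array([0.6366, 0.1186, 0.0985]), np.float64(0.0013594554479188748))
spring (array([ 0.4348, -0.0428,  0.0222]), np.float64(0.0038116047836239766))
e1 (array([ 0.4392, -0.0842,  0.0254]), np.float64(0.004916323138852283)) e2 (array([ 0.4329, -0.0013,  0.0225]), np.float64(0.003091078171814402))
bedc (array([ 0.6441, -0.2016,  0.0225]), np.float64(0.0028471533234084405)) (array([ 0.5563, -0.1911,  0.0195]), np.float64(0.003497709119596057))
yellow (array([ 0.6676, -0.0647,  0.0385]), np.float64(0.0019337656367384105)) red (array([ 0.6876, -0.02  ,  0.0392]), np.float64(0.0017874540262773464))
[ 0.6205 -0.0178 -0.112   0.0128  0.0056 -0.0412]
[[-0.3411 -0.3659]
 [-0.034   0.9295]
 [-0.7189  0.05  ]
 [ 0.1815 -0.4546]
 [-0.2768 -0.5929]
 [-0.1137 -0.2752]
 [-0.5418 -0.2178]
 [-1.1681 -1.3511]
 [-0.3197 -0.1299]
 [-0.241   0.0915]
 [-0.2743 -0.424 ]
 [-0.1966  0.1742]]
cradle [0.6239 0.012  0.052 ] grip [ 0.608  -0.1293  0.105 ] ydir [np.float64(0.11180078042551887), np.float64(0.993730640312678)]
pad [0.4657 0.0405 0.01  ]
pad [ 0.482 -0.104  0.01 ]
pad [ 0.4043 -0.113   0.01  ]
pad [0.3868 0.032  0.01  ]
red [ 0.4368 -0.2922  0.02  ]
green [0.4194 0.2627 0.02  ]
red [[ 0.4846 -0.2076  0.028 ]
 [ 0.5007 -0.3579  0.028 ]
 [ 0.3851 -0.3724  0.028 ]
 [ 0.3679 -0.2195  0.028 ]] [ 0.4346 -0.2893  0.028 ]
green [[0.4802 0.3369 0.028 ]
 [0.4789 0.1845 0.028 ]
 [0.3567 0.1849 0.028 ]
 [0.3598 0.3352 0.028 ]] [0.4189 0.2604 0.028 ]
scene green [0.4235 0.2639 0.015 ] red [ 0.4371 -0.2926  0.015 ]
```

Everything agrees with the text: handle top 0.121, hub 0.0985, spring axis about 0.023, tray size 120 x 150. Next, the moves to above the spring.

```bash
cat >> h.py <<'E'
from scipy.spatial.transform import Rotation as Ro
PT=np.array([.6205,-.0178,-.112])
def TW(x,y,z=0):
    c,s=np.cos(PT[2]),np.sin(PT[2]); return np.array([PT[0]+c*x-s*y,PT[1]+s*x+c*y,z])
def rel(pos,th,start=None):
    s=get_state(); R=Ro.from_rotvec(s['orientation']).as_matrix(); p=np.array(s['tcp_pos'])
    G=np.array([[np.cos(th),np.sin(th),0],[np.sin(th),-np.cos(th),0],[0,0,-1]])
    return np.r_[R.T@(np.array(pos)-p), Ro.from_matrix(R.T@G).as_rotvec()].round(4)
def st():
    s=get_state(); print('t',s['time'],'p',np.round(s['tcp_pos'],4),'ft',np.round(s['ft_force'],2),'gap',round(s['finger_gap'],4),'grip',round(s['grip_force'],1))
E
python3 - <<'E'
from h import *
print(rel([.435,-.043,.13],1.686))
E
```

```text
[ 0.3737 -0.2983  0.1013  0.      0.     -1.2392]
```

Careful with the scale: shifts go in cm and turns go in units of 0.05 rad. That gives: 0.05 m is 5, -0.04 m is -4, -0.4 rad is -8.

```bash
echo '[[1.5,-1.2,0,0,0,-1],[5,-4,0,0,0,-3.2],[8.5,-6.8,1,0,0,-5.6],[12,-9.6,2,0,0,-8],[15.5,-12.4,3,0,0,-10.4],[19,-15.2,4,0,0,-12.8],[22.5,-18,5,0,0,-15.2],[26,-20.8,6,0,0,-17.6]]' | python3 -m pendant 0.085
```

```text
refused: ROWS must be rows parted by semicolons, with the numbers parted by spaces. Nothing was moved.
```

Wrong form. The message asks for rows parted by semicolons, with the numbers parted by spaces, so I'll send the same numbers that way.

```bash
echo '1.5 -1.2 0 0 0 -1;5 -4 0 0 0 -3.2;8.5 -6.8 1 0 0 -5.6;12 -9.6 2 0 0 -8;15.5 -12.4 3 0 0 -10.4;19 -15.2 4 0 0 -12.8;22.5 -18 5 0 0 -15.2;26 -20.8 6 0 0 -17.6' | python3 -m pendant 0.085
python3 - <<'E'
from h import *
print(rel([.435,-.043,.13],1.686))
E
```

```text
time: 2.2
tcp_pos: [0.372, -0.172, 0.1712]
orientation: [2.47, 1.939, 0.001]
ft_force: [0.5, -0.4, 0.2]
finger_gap: 0.0854
grip_force: 0.0
[ 0.1403  0.0306  0.0412  0.0011  0.0006 -0.3547]
```

To row units: 0.14 m is 14, 0.13 m is 13, -0.355 rad is -7.1.

```bash
echo '3.5 0.8 1 0 0 -1.8;7 1.5 2 0 0 -3.6;10.5 2.3 3 0 0 -5.4;13 2.8 3.8 0 0 -6.8;14 3.05 4.1 0 0 -7.1;14 3.05 4.1 0 0 -7.1' | python3 -m pendant
python3 - <<'E'
from h import *
print(rel([.435,-.043,.014],1.686))
save('scene','scene2.png',(195,130,295,205),7)
E
```

```text
time: 2.8
tcp_pos: [0.4347, -0.0442, 0.1298]
orientation: [-2.092, -2.342, 0.001]
ft_force: [0.4, -0.1, -0.3]
finger_gap: 0.085
grip_force: 0.0
[ 1.200e-03  6.000e-04  1.158e-01 -1.200e-03 -1.000e-04 -2.600e-03]
```

View pics/scene2.png

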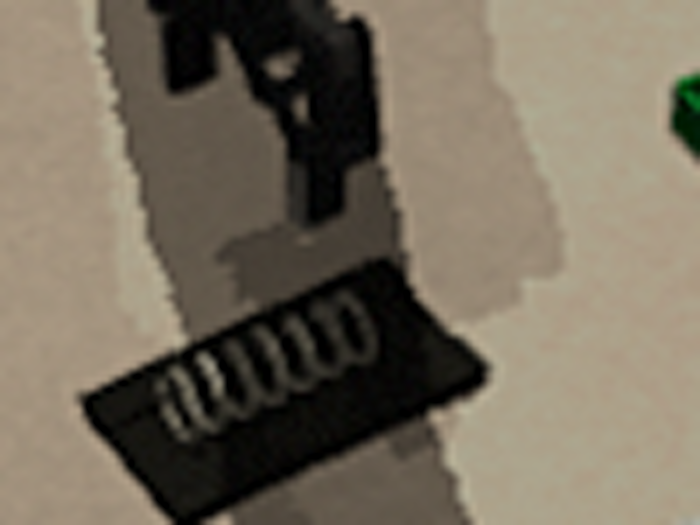

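The gripper hangs squarely over the spring, fingers either side. The spring's middle is at crop (270,365), or pixel (233.5,182), the same as measured before. Now I descend.

To row units: 0.114 m is 11.4, 0.107 m is 10.7.

```bash
echo '0.1 0 2.5 0 0 0;0.1 0 6 0 0 0;0.1 0 9 0 0 0;0.1 0 10.7 0 0 0;0.1 0 11.4 0 0 0;0.1 0 11.4 0 0 0' | python3 -m pendant 0.085 && echo '0 0 0 0 0 0;0 0 0 0 0 0;0 0 0 0 0 0;0 0 0 0 0 0;0 0 0 0 0 0' | python3 -m pendant 0.02 35
```

```text
time: 3.45
tcp_pos: [0.434, -0.045, 0.0159]
orientation: [-2.097, -2.338, 0.002]
ft_force: [0.4, 0.3, -0.3]
finger_gap: 0.0851
grip_force: 0.0
time: 3.95
tcp_pos: [0.4358, -0.0443, 0.0176]
orientation: [2.093, 2.34, 0.002]
ft_force: [-0.3, 0.3, 4.6]
finger_gap: 0.0293
grip_force: 34.2
```

```bash
echo '0 0 -0.5 0 0 0;0 0 -1.5 0 0 0;0 0 -3.5 0 0 0;0 0 -6 0 0 0;0 0 -8 0 0 0;0 0 -9 0 0 0;0 0 -9 0 0 0' | python3 -m pendant -
python3 - <<'E'
from h import *
a=grab_frame('scene')[:,:,::-1]; b=grab_frame('top')[:,:,::-1]
a=cv2.resize(a[110:200,195:295],None,fx=4,fy=4,interpolation=2); b=cv2.resize(b[190:280,210:310],None,fx=4,fy=4,interpolation=2)
cv2.imwrite('pics/g1.png',np.hstack([a,b])); print(boxes_of('scene','spring')[:2])
E
```

```text
time: 4.65
tcp_pos: [0.436, -0.0444, 0.1082]
orientation: [2.093, 2.339, 0.003]
ft_force: [0.3, -0.1, -0.4]
finger_gap: 0.0293
grip_force: 34.7
[{'bbox': [171.8, 271.9, 193.5, 326.4], 'score': 0.69}, {'bbox': [219.3, 160.9, 228.6, 168.1], 'score': 0.49}]
```

View pics/g1.png

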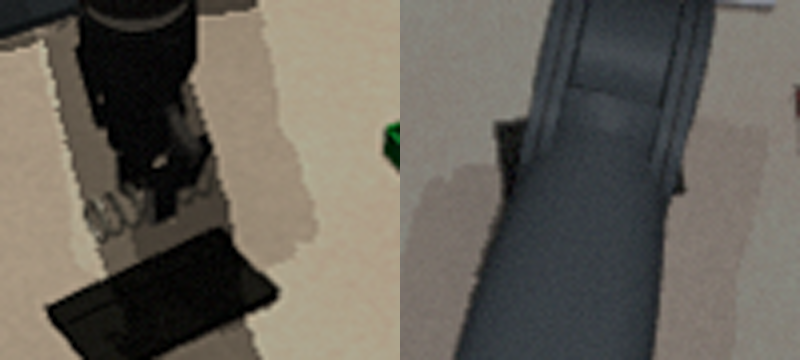

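Run:
```python
from h import *
s=get_state(); p=np.array(s['tcp_pos'])
for k in (-.045,0,.045):
  for dz in (0,.006,.012): 
    q=p+[-np.sin(.115)*k,np.cos(.115)*k,dz]; u=proj('scene',q)[0]; print(k,dz,((u-[195,110])*4).round(0))
c=TW(0,.03); print(c, rel([c[0],c[1],.15],1.459))
```

```text
-0.045 0 [ 86. 229.]
-0.045 0.006 [ 85. 222.]
-0.045 0.012 [ 85. 216.]
0 0 [143. 203.]
0 0.006 [142. 196.]
0 0.012 [142. 190.]
0.045 0 [198. 178.]
0.045 0.006 [198. 171.]
0.045 0.012 [198. 165.]
[0.62385298 0.01201204 0.        ] [ 0.0345  0.1949 -0.0452 -0.0021 -0.0006  0.2228]
```

```bash
python3 - <<'E'
from h import *
a=proj('scene',[.4348,-.0428,.024])[0]; b=proj('scene',[.4358,-.0428,.1146])[0]; print(a,b,b-a,'obs d',np.array([233,160.75])-[233.4,182.15])
E
echo '0.4 2 -1.5 0 0 0.4;0.9 5 -3 0 0 1.2;1.4 8 -4 0 0 1.8;1.9 11 -4.5 0 0 2.6;2.5 14 -4.5 0 0 3.4;3 17 -4.5 0 0 4;3.35 19 -4.5 0 0 4.4;3.45 19.5 -4.5 0 0 4.46' | python3 -m pendant && echo '0 0 0 0 0 0;0 0 0 0 0 0' | python3 -m pendant
python3 - <<'E'
from h import *
c=TW(0,.03); print(c, rel([c[0],c[1],.05],1.459)); st()
E
```

```text
[232.21249527 181.46396236] [231.22172319 158.47494022] [ -0.99077208 -22.98902214] obs d [ -0.4 -21.4]
time: 5.6
tcp_pos: [0.6253, 0.0125, 0.1485]
orientation: [-2.34, -2.093, 0.003]
ft_force: [-0.3, 0.6, -0.7]
finger_gap: 0.0293
grip_force: 34.8
time: 5.8
tcp_pos: [0.6234, 0.0116, 0.1504]
orientation: [-2.341, -2.093, 0.003]
ft_force: [0.5, -0.1, -0.9]
finger_gap: 0.0293
grip_force: 34.8
[0.62385298 0.01201204 0.        ] [ 4.000e-04  6.000e-04  1.004e-01 -2.600e-03  3.000e-04 -1.000e-04]
t 5.8 p [0.6234 0.0116 0.1504] ft [ 0.51 -0.15 -0.94] gap 0.0293 grip 34.8
```

To row units: 0.092 m is 9.2, 0.088 m is 8.8.

```bash
echo '0 0 2 0 0 0;0 0 5 0 0 0;0 0 7.5 0 0 0;0 0 8.8 0 0 0;0 0 9.2 0 0 0;0 0 9.2 0 0 0' | python3 -m pendant && echo '0 0 0.2 0 0 0;0 0 0.4 0 0 0;0 0 0.4 0 0 0' | python3 -m pendant && echo '0 0 0.1 0 0 0;0 0 0.2 0 0 0;0 0 0.2 0 0 0' | python3 -m pendant
python3 - <<'E'
from h import *
c=TW(0,.03); print(c, rel([c[0],c[1],.05],1.459)); st()
save('scene','c1.png',(195,160,345,265),5.3)
E
```

```text
time: 6.4
tcp_pos: [0.6242, 0.0117, 0.0594]
orientation: [-2.342, -2.093, 0.001]
ft_force: [0.3, 0.5, -1.2]
finger_gap: 0.0292
grip_force: 34.8
time: 6.7
tcp_pos: [0.6254, 0.0118, 0.0562]
orientation: [2.341, 2.093, 0.002]
ft_force: [0.0, 1.5, -1.3]
finger_gap: 0.0297
grip_force: 34.8
time: 7.0
tcp_pos: [0.6246, 0.0119, 0.0531]
orientation: [-2.342, -2.093, 0.0]
ft_force: [-0.4, 0.5, -0.7]
finger_gap: 0.0293
grip_force: 34.8
[0.62385298 0.01201204 0.        ] [ 0.0001 -0.0008  0.0031 -0.0003  0.     -0.0002]
t 7.0 p [0.6246 0.0119 0.0531] ft [-0.41  0.55 -0.66] gap 0.0293 grip 34.8
```

View pics/c1.png

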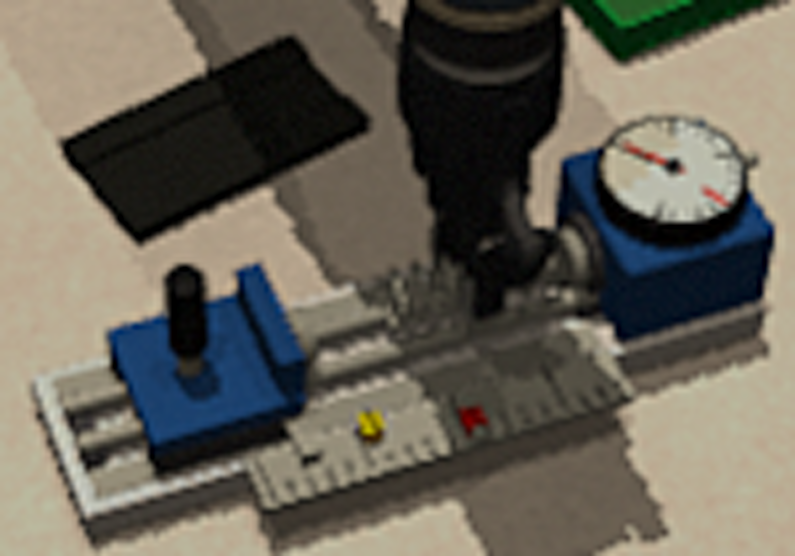

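The spring hangs over the rods, left end at crop (390,295), clear of both plates, and the dial hand is still at zero. I lower it until it touches.

To row units: 0.002 m is 0.2, 0.001 m is 0.1.

```bash
echo '0 0 0.1 0 0 0;0 0 0.2 0 0 0;0 0 0.2 0 0 0' | python3 -m pendant |grep -E 'tcp|force'&& echo '0 0 0.1 0 0 0;0 0 0.2 0 0 0;0 0 0.2 0 0 0' | python3 -m pendant|grep -E 'tcp|force' && echo '0 0 0.1 0 0 0;0 0 0.15 0 0 0;0 0 0.15 0 0 0' | python3 -m pendant|grep -E 'tcp|force'
```

```text
tcp_pos: [0.6245, 0.0119, 0.051]
ft_force: [0.2, 0.2, -0.8]
grip_force: 34.8
tcp_pos: [0.6246, 0.0118, 0.0491]
ft_force: [-0.0, 0.1, -1.4]
grip_force: 34.8
tcp_pos: [0.6246, 0.0118, 0.0477]
ft_force: [-0.6, 0.5, -0.3]
grip_force: 34.8
```

```bash
echo '0 0 0.1 0 0 0;0 0 0.15 0 0 0;0 0 0.15 0 0 0' | python3 -m pendant |grep -E 'tcp|force'&& echo '0 0 0.1 0 0 0;0 0 0.15 0 0 0;0 0 0.15 0 0 0' | python3 -m pendant|grep -E 'tcp|force'
```

```text
tcp_pos: [0.6247, 0.0118, 0.0464]
ft_force: [0.0, -0.2, -0.6]
grip_force: 34.8
tcp_pos: [0.6248, 0.0118, 0.0463]
ft_force: [-2.6, -0.3, 5.0]
grip_force: 35.2
```

To row units: -0.0005 m is -0.05.

```bash
echo '0 0 -0.05 0 0 0;0 0 -0.05 0 0 0;0 0 -0.05 0 0 0;0 0 -0.05 0 0 0' | python3 -m pendant 0.05 |tail -2 && echo '0 0 -1 0 0 0;0 0 -3 0 0 0;0 0 -6 0 0 0;0 0 -9 0 0 0;0 0 -10 0 0 0;0 0 -10 0 0 0' | python3 -m pendant -
python3 - <<'E'
from h import *
g=TW(0,-.125+.0135); print(g, rel([g[0],g[1],.146],3.03))
save('scene','c2.png',(195,160,345,265),5.3)
E
```

```text
finger_gap: 0.0502
grip_force: 0.0
time: 9.55
tcp_pos: [0.6265, 0.0117, 0.1483]
orientation: [2.339, 2.091, 0.006]
ft_force: [-0.5, -0.1, -0.5]
finger_gap: 0.0499
grip_force: 0.0
[ 0.60803809 -0.1286014   0.        ] [-0.1415 -0.0027  0.0022  0.0045  0.0042 -1.5712]
```

View pics/c2.png

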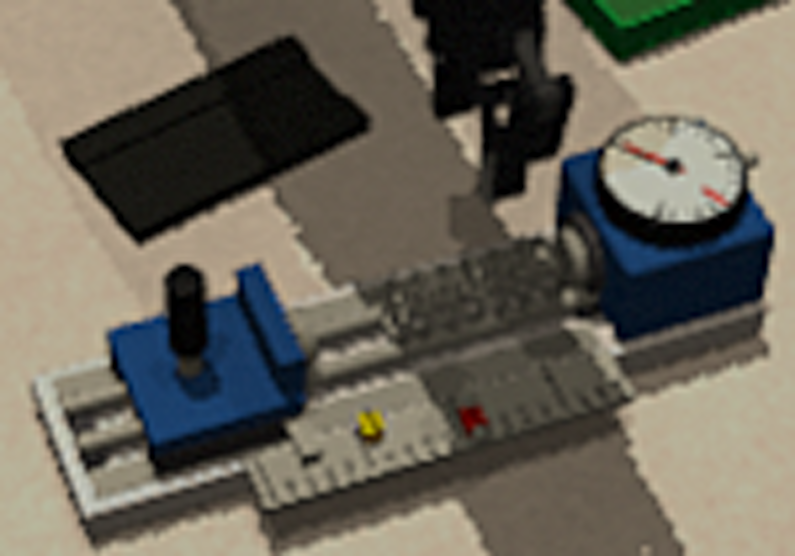

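The spring lies along the rods in the cradle, crop (380..560, 300..260), free of the fingers, and the dial is at zero. Next I go over the handle with a quarter turn.

```bash
echo '-1 0 0 0 0 -2.4;-3 0 0 0 0 -5.2;-5 0 0 0 0 -8;-7 0 0 0 0 -10.8;-9 0 0 0 0 -13.6;-11 0 0 0 0 -16.4;-13 -0.1 0 0 0 -19.2;-13.9 -0.2 0.2 0 0 -22' | python3 -m pendant 0.06 |head -2&& echo '0 0 0 0 0 -2.8;0 0 0 0 0 -5.6;0 0 0 0 0 -8;0 0 0 0 0 -9.2;0 0 0 0 0 -9.42;0 0 0 0 0 -9.42' | python3 -m pendant
python3 - <<'E'
from h import *
g=TW(0,-.125+.0135); print(g, rel([g[0],g[1],.088],3.03))
save('scene','c3.png',(195,150,345,265),5.2)
E
```

```text
time: 10.4
tcp_pos: [0.6057, -0.1275, 0.1405]
time: 11.0
tcp_pos: [0.6062, -0.1258, 0.1413]
orientation: [-0.177, -3.133, -0.001]
ft_force: [-0.6, 0.2, -0.5]
finger_gap: 0.0601
grip_force: 0.0
[ 0.60803809 -0.1286014   0.        ] [-0.0023 -0.0026  0.0533  0.0007 -0.0033 -0.0013]
```

View pics/c3.png

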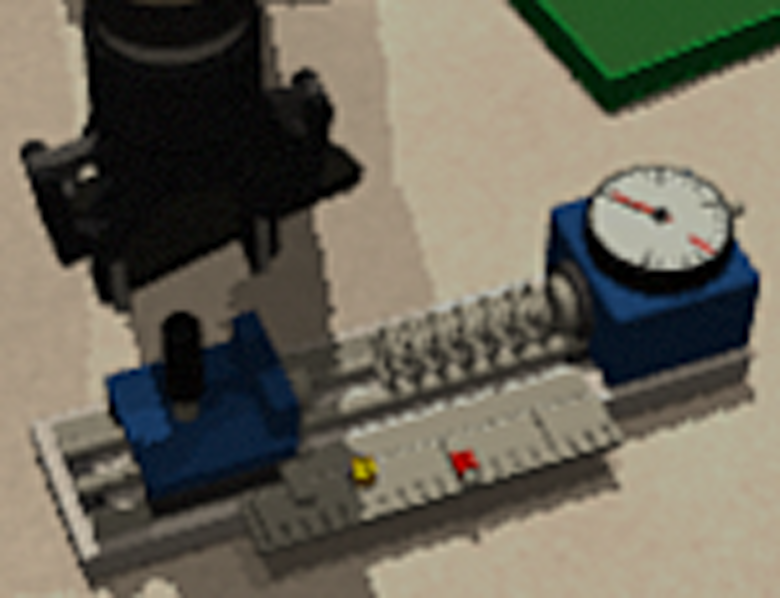

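The fingers straddle the handle fore and aft, the handle top at crop (180,320) between tips at (115,290) and (262,260). Now I lower and close.

To row units: 0.052 m is 5.2, 0.047 m is 4.7.

```bash
echo '-0.2 -0.25 1 0 0 0;-0.2 -0.25 3 0 0 0;-0.2 -0.25 4.7 0 0 0;-0.2 -0.25 5.2 0 0 0;-0.2 -0.25 5.2 0 0 0' | python3 -m pendant && echo '0 0 0 0 0 0;0 0 0 0 0 0;0 0 0 0 0 0;0 0 0 0 0 0;0 0 0 0 0 0' | python3 -m pendant 0.01 40
python3 - <<'E'
from h import *
st(); s=get_state(); print(Ro.from_rotvec(s['orientation']).as_matrix().T@np.r_[TW(0,1)-TW(0,0)])
E
```

```text
time: 11.55
tcp_pos: [0.6078, -0.1285, 0.0894]
orientation: [-0.176, -3.133, -0.001]
ft_force: [-0.1, 0.2, 0.1]
finger_gap: 0.06
grip_force: 0.0
time: 12.05
tcp_pos: [0.6098, -0.1293, 0.0929]
orientation: [0.176, 3.134, -0.002]
ft_force: [-0.7, -1.4, 4.2]
finger_gap: 0.0187
grip_force: 39.4
t 12.05 p [ 0.6098 -0.1293  0.0929] ft [-0.75 -1.36  4.19] gap 0.0187 grip 39.4
[-1.04328331e-04  9.99999615e-01 -8.71054497e-04]
```

```bash
cat >> h.py <<'E'
def dial(n='scene',r0=5,r1=16):
    im=grab_frame(n).astype(np.float32); red=im[...,0]-(im[...,1]+im[...,2])/2
    off=np.array(S(672,165) if n=='scene' else T(137,147))-proj(n,TW(0,.139,.0985))[0]
    A=np.radians(np.arange(0,360,1.)); rs=np.arange(r0,r1+.1,1)
    P=np.array([[TW(r*np.cos(a)/1e3,.139+r*np.sin(a)/1e3,.0985) for r in rs] for a in A])
    uv=(proj(n,P.reshape(-1,3))+off).astype(np.float32).reshape(len(A),-1,2)
    v=cv2.remap(red,uv[...,0],uv[...,1],cv2.INTER_LINEAR).mean(1)
    w=np.clip(v-.6*v.max(),0,None); return np.angle((w*np.exp(1j*A)).sum())
E
python3 - <<'E'
from h import *
for n in('scene','top'): print(n,'hand',dial(n),dial(n),'div',dial(n,26,30))
E
echo '0 0.3 0 0 0 0;0 0.9 0 0 0 0;0 1.5 0 0 0 0;0 2.1 0 0 0 0;0 2.7 0 0 0 0;0 3.3 0 0 0 0;0 3.7 0 0 0 0;0 3.8 0 0 0 0' | python3 -m pendant
```

```text
scene hand -2.467268835581237 -2.467618007243035 div 0.3859516035202756
top hand -2.4335031709860107 -2.43273938790847 div 0.43958760052156043
time: 13.15
tcp_pos: [0.6142, -0.0912, 0.0929]
orientation: [0.175, 3.134, -0.002]
ft_force: [0.0, -1.5, 5.6]
finger_gap: 0.0186
grip_force: 39.8
```

```bash
cat > m.py <<'E'
from h import *
s=get_state(); c=-Ro.from_euler('z',PT[2]).inv().apply(s['ft_force'])[1]; tr=Ro.from_euler('z',PT[2]).inv().apply(np.array(s['tcp_pos'])-TW(0,0))[1]*1e3+125
a=[(-2.467-dial('scene'))%(2*np.pi)/.225,(-2.433-dial('top'))%(2*np.pi)/.225]
print('t',s['time'],'travel',tr.round(2),'push',c.round(2),'ftz',round(s['ft_force'][2],1),'dial N',np.round(a,2))
E
echo '0 0 -0.2 0 0 0;0 0.3 -0.35 0 0 0;0 0.6 -0.35 0 0 0;0 0.9 -0.35 0 0 0;0 0.9 -0.35 0 0 0' | python3 -m pendant >/dev/null; python3 m.py; for i in 1; do echo '0 0.2 0 0 0 0;0 0.4 0 0 0 0;0 0.4 0 0 0 0' | python3 -m pendant >/dev/null; python3 m.py;  done;echo '0 0.2 0 0 0 0;0 0.4 0 0 0 0;0 0.4 0 0 0 0' | python3 -m pendant>/dev/null; python3 m.py
```

```text
t 13.65 travel 60.43 push 0.55 ftz -4.7 dial N [1.000e-02 2.791e+01]
t 14.05 travel 63.67 push 2.54 ftz -6.4 dial N [1.77 2.07]
t 14.45 travel 66.6 push 4.64 ftz -5.4 dial N [4.09 4.21]
```

To row units: 0.002 m is 0.2, 0.006 m is 0.6.

```bash
echo '0 0.1 0.1 0 0 0;0 0.3 0.2 0 0 0;0 0.5 0.2 0 0 0;0 0.6 0.2 0 0 0;0 0.6 0.2 0 0 0' | python3 -m pendant >/dev/null; python3 m.py; echo '0 0.15 0 0 0 0;0 0.3 0 0 0 0;0 0.4 0 0 0 0;0 0.4 0 0 0 0' | python3 -m pendant>/dev/null; python3 m.py
```

```text
t 15.05 travel 70.73 push 7.56 ftz -0.4 dial N [7.17 7.26]
t 15.55 travel 73.6 push 9.94 ftz -0.0 dial N [9.28 9.42]
```

To row units: 0.005 m is 0.5, 0.0045 m is 0.45.

```bash
echo '0 0.15 0 0 0 0;0 0.3 0 0 0 0;0 0.45 0 0 0 0;0 0.5 0 0 0 0;0 0.5 0 0 0 0' | python3 -m pendant >/dev/null; python3 m.py; echo '0 0.1 0 0 0 0;0 0.2 0 0 0 0;0 0.2 0 0 0 0;0 0.2 0 0 0 0' | python3 -m pendant>/dev/null; python3 m.py
```

```text
t 16.15 travel 77.17 push 13.29 ftz -0.7 dial N [11.95 12.19]
t 16.65 travel 78.69 push 13.79 ftz -0.8 dial N [13.11 13.44]
```

```bash
echo '0 0.1 0 0 0 0;0 0.18 0 0 0 0;0 0.18 0 0 0 0;0 0.18 0 0 0 0' | python3 -m pendant >/dev/null; python3 m.py
```

```text
t 17.15 travel 79.98 push 14.33 ftz 0.9 dial N [14.1  14.31]
```

To row units: 0.0011 m is 0.11, 0.0005 m is 0.05.

```bash
echo '0 0.05 0 0 0 0;0 0.11 0 0 0 0;0 0.11 0 0 0 0;0 0.11 0 0 0 0' | python3 -m pendant >/dev/null; python3 m.py
```

```text
t 17.65 travel 80.71 push 16.38 ftz -0.0 dial N [14.52 14.7 ]
```

```bash
echo '0 0.04 0 0 0 0;0 0.06 0 0 0 0;0 0.06 0 0 0 0;0 0.06 0 0 0 0' | python3 -m pendant >/dev/null; python3 m.py; echo '0 0 0 0 0 0;0 0 0 0 0 0;0 0 0 0 0 0;0 0 0 0 0 0;0 0 0 0 0 0;0 0 0 0 0 0' | python3 -m pendant >/dev/null; python3 m.py
```

```text
t 18.15 travel 81.07 push 17.07 ftz 0.5 dial N [14.73 14.74]
t 18.85 travel 81.08 push 15.36 ftz 0.2 dial N [14.73 14.75]
```

Careful with the scale: shifts go in cm and turns go in units of 0.05 rad. That gives: 0.0003 m is 0.03.

```bash
echo '0 0.03 0 0 0 0;0 0.03 0 0 0 0;0 0.03 0 0 0 0;0 0.03 0 0 0 0;0 0.03 0 0 0 0;0 0.03 0 0 0 0;0 0.03 0 0 0 0;0 0.03 0 0 0 0' | python3 -m pendant >/dev/null; python3 m.py; echo '0 0 0 0 0 0;0 0 0 0 0 0;0 0 0 0 0 0;0 0 0 0 0 0;0 0 0 0 0 0;0 0 0 0 0 0' | python3 -m pendant >/dev/null; python3 m.py
python3 - <<'E'
from h import *
a=grab_frame('scene')[:,:,::-1][175:215,295:350]; b=grab_frame('top')[:,:,::-1][145:185,185:240]
cv2.imwrite('pics/d.png',cv2.resize(np.hstack([a,b]),None,fx=7,fy=7,interpolation=2))
p=[tri(*q) for q in []]
for n in('scene','top'):
    im=cv2.cvtColor(grab_frame(n),cv2.COLOR_RGB2HSV).astype(int); H,Sa,V=im[...,0],im[...,1],im[...,2]
    for nm,m in dict(red=((H<6)|(H>174))&(Sa>130)&(V>60),yellow=(H>20)&(H<36)&(Sa>110)&(V>60)).items():
        k,_,st_,ce=cv2.connectedComponentsWithStats(m.astype(np.uint8)); print(n,nm,[(st_[i,4],ce[i].round(1).tolist()) for i in range(1,k) if 3<st_[i,4]<40])
E
```

```text
t 19.75 travel 81.31 push 16.24 ftz 0.2 dial N [14.8  15.12]
t 20.45 travel 81.31 push 17.05 ftz 0.4 dial N [14.81 15.1 ]
scene red [(np.int32(9), [326.2, 194.0]), (np.int32(5), [150.2, 197.8]), (np.int32(6), [164.3, 230.5]), (np.int32(7), [156.0, 233.4]), (np.int32(5), [151.2, 235.4]), (np.int32(16), [283.6, 238.4])]
scene yellow [(np.int32(13), [282.0, 234.0])]
top red []
top yellow []
```

View pics/d.png

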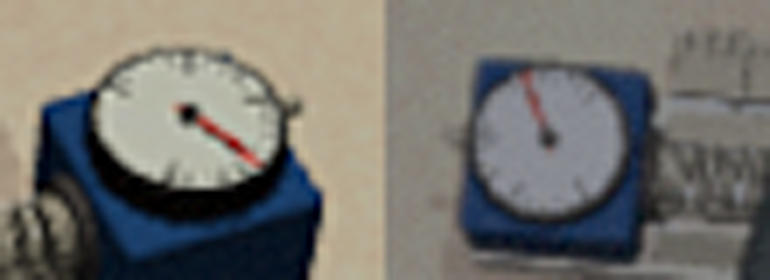

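In both views the hand lies right on the red division, and it has been held there for over a second. Now I ease off gently, still holding the handle.

```bash
echo '0 -0.1 0 0 0 0;0 -0.3 0 0 0 0;0 -0.5 0 0 0 0;0 -0.7 0 0 0 0;0 -0.9 0 0 0 0;0 -1.1 0 0 0 0;0 -1.3 0 0 0 0;0 -1.5 0 0 0 0' | python3 -m pendant |grep tcp; echo '0 -0.2 0 0 0 0;0 -0.4 0 0 0 0;0 -0.6 0 0 0 0;0 -0.9 0 0 0 0;0 -1.3 0 0 0 0;0 -1.8 0 0 0 0;0 -2.3 0 0 0 0;0 -2.8 0 0 0 0' | python3 -m pendant |grep tcp;  echo '0 -0.4 0 0 0 0;0 -0.8 0 0 0 0;0 -1.3 0 0 0 0;0 -1.8 0 0 0 0;0 -2.2 0 0 0 0;0 -2.4 0 0 0 0;0 -2.4 0 0 0 0' | python3 -m pendant |grep tcp; python3 m.py
python3 - <<'E'
from h import *
ims={}
for n in('scene','top'):
    I=[grab_frame(n).astype(np.float32) for _ in range(4)]; im=np.mean(I,0)
    R,G,B=im[...,0],im[...,1],im[...,2]
    l,t,r,b=(255,225,310,250) if n=='scene' else (235,145,275,165)
    for nm,w,lz in(('yellow',np.minimum(R,G)-B,53),('red',R-np.maximum(G,B),67)):
        w=w[t:b,l:r]; w=np.clip(w-.4*w.max(),0,None); yy,xx=np.mgrid[t:b,l:r]; 
        uv=((w*xx).sum()/w.sum(),(w*yy).sum()/w.sum()); P=onz(n,uv,.039)
        q=Ro.from_euler('z',PT[2]).inv().apply(P-TW(0,0)); print(n,nm,np.round(uv,2),'local mm',(q*1e3).round(1))
    if n=='scene': cv2.imwrite('pics/r.png',cv2.resize(im[215:255,250:315][:,:,::-1].clip(0,255).astype(np.uint8),None,fx=12,fy=12,interpolation=2))
E
```

```text
tcp_pos: [0.6165, -0.0718, 0.0929]
tcp_pos: [0.6137, -0.0952, 0.0929]
tcp_pos: [0.6109, -0.1196, 0.0929]
t 23.05 travel 22.78 push 0.69 ftz -0.8 dial N [0.26 0.47]
scene yellow [281.61 234.24] local mm [53.2  6.4 39. ]
scene red [283.54 238.14] local mm [66.3  6.1 39. ]
top yellow [249.88 156.65] local mm [53.9  5.4 39. ]
top red [250.48 152.8 ] local mm [67.4  4.6 39. ]
```

View pics/r.png

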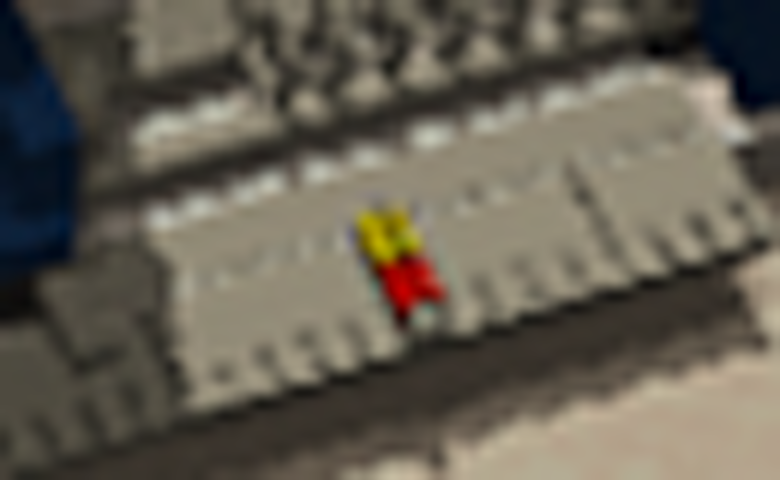

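The rider stands almost level with the mark, crop (390,235) against (410,285), so centroids are too coarse. I fit box models to averaged frames in both views, with no further pictures to view.

```bash
cat > fit.py <<'E'
from h import *
import sys
from scipy.optimize import minimize
np.set_printoptions(precision=2,suppress=True)
if len(sys.argv)>1: np.savez('av.npz',**{n:np.mean([grab_frame(n).astype(np.float32) for _ in range(16)],0) for n in('scene','top')})
D=np.load('av.npz'); SS=8
def faces(x,y,n):
    x0,x1,y0,y1,z0,z1=x-6,x+6,y-5,y+5,33,43
    f=[[(x1,y0,z0),(x1,y1,z0),(x1,y1,z1),(x1,y0,z1)],[(x0,y0,z0),(x1,y0,z0),(x1,y0,z1),(x0,y0,z1)]] if n=='scene' else [[(x0,y0,z0),(x0,y1,z0),(x0,y1,z1),(x0,y0,z1)],[(x0,y0,z0),(x1,y0,z0),(x1,y0,z1),(x0,y0,z1)]]
    return f+[[(x0,y0,z1),(x1,y0,z1),(x1,y1,z1),(x0,y1,z1)],[(x0,y-lw,z1),(x1,y-lw,z1),(x1,y+lw,z1),(x0,y+lw,z1)]]
lw=.6
def model(p,n,box):
    l,t,r,b=box; L=np.zeros(((b-t)*SS,(r-l)*SS),np.uint8); k=0
    order=[(53,p[1],0),(67,p[0],4)] if n=='scene' else [(67,p[0],4),(53,p[1],0)]
    for x,y,k in order:
        for f in faces(x,y,n):
            k+=1; uv=proj(n,[TW(a/1e3,c/1e3,d/1e3) for a,c,d in f])+p[2:4]
            cv2.fillPoly(L,[np.round(((uv-[l,t]+.5)*SS-.5)*16).astype(np.int32)],k,shift=4)
    return np.stack([(L==k).reshape(b-t,SS,r-l,SS).mean((1,3)).ravel() for k in range(1,9)]+[np.ones((b-t)*(r-l))],1)
def cost(p,n,box,Y):
    A=model(p,n,box); A=np.vstack([A,np.eye(9)*.02]); Z=np.vstack([Y,np.zeros((9,2))])
    x=np.linalg.lstsq(A,Z,rcond=None)[0]; return ((A@x-Z)**2).sum()
for n,c in(('scene',(282.6,236.3)),('top',(250.2,154.7))):
    box=(int(c[0])-8,int(c[1])-8,int(c[0])+9,int(c[1])+9); l,t,r,b=box
    im=D[n][t:b,l:r]; im=cv2.GaussianBlur(im,(1,1),0); Y=np.stack([im[...,0]-im[...,2],im[...,0]-im[...,1]],-1).reshape(-1,2)
    best=None
    for d in(-3,-1,0,1,3):
        o=minimize(cost,[5.5,5.5+d,0,0],args=(n,box,Y),method='Nelder-Mead',options=dict(initial_simplex=np.array([[5.5,5.5+d,0,0],[8,5.5+d,0,0],[5.5,8+d,0,0],[5.5,5.5+d,.6,0],[5.5,5.5+d,0,.6]]),maxiter=400,xatol=.01,fatol=.1))
        if best is None or o.fun<best.fun: best=o
    p=best.x; print(n,'mark',p[0],'rider',p[1],'diff',p[1]-p[0],'off',p[2:],'cost',best.fun)
    for d in(-3,-2,-1,-.5,0,.5,1,1.5,2,3):
        q=minimize(lambda u:cost([u[0],u[0]+d,u[1],u[2]],n,box,Y),[p[0],p[2],p[3]],method='Nelder-Mead',options=dict(maxiter=150)); print('  d',d,round(q.fun,1))
E
python3 fit.py 1
```

```text
Traceback (most recent call last):
  File "fit.py", line 28, in <module>
    o=minimize(cost,[5.5,5.5+d,0,0],args=(n,box,Y),method='Nelder-Mead',options=dict(initial_simplex=np.array([[5.5,5.5+d,0,0],[8,5.5+d,0,0],[5.5,8+d,0,0],[5.5,5.5+d,.6,0],[5.5,5.5+d,0,.6]]),maxiter=400,xatol=.01,fatol=.1))
  File "fit.py", line 21, in cost
    A=model(p,n,box); A=np.vstack([A,np.eye(9)*.02]); Z=np.vstack([Y,np.zeros((9,2))])
  File "fit.py", line 17, in model
    k+=1; uv=proj(n,[TW(a/1e3,c/1e3,d/1e3) for a,c,d in f])+p[2:4]
             ~~~~^^^^^^^^^^^^^^^^^^^^^^^^^^^^^^^^^^^^^^^^^^
  File "h.py", line 18, in proj
    K,d,r,t=cal(n); return cv2.projectPoints(np.array(P,float).reshape(-1,1,3),r,t,K,d)[0][:,0]
            ~~~^^^
  File "h.py", line 4, in cal
    c=get_calibration(n); K=np.array([[c['fx'],0,c['cx']],[0,c['fy'],c['cy']],[0,0,1.]])
ValueError: time passes only in moves, steps and waits
```

```bash
sed -i 's/^def cal(n):/import functools\n@functools.lru_cache\ndef cal(n):/' h.py; timeout 400 python3 fit.py
```

```text
scene mark 6.135852793233399 rider 7.093284474328993 diff 0.9574316810955938 off [-0.03  0.67] cost 40428.84186675203
  d -3 108550.0
  d -2 79409.1
  d -1 59356.2
  d -0.5 51382.2
  d 0 45573.9
  d 0.5 41344.7
  d 1 40768.6
  d 1.5 47400.0
  d 2 49022.7
  d 3 56263.2
top mark 5.841767039996899 rider 6.052161689985882 diff 0.2103946499889826 off [0.23 0.05] cost 12056.671497353916
  d -3 19669.2
  d -2 15268.6
  d -1 12951.1
  d -0.5 12362.2
  d 0 12076.4
  d 0.5 12187.1
  d 1 12786.7
  d 1.5 13339.6
  d 2 14404.8
  d 3 16143.1
```

Run:
```python
from h import *
D=np.load('av.npz')
for n,(l,t,r,b) in dict(scene=(276,229,291,245),top=(244,148,257,162)).items():
    im=D[n][t:b,l:r].round().astype(int); print(n,l,t)
    for row in range(b-t): print(t+row,' '.join('%3d/%3d/%3d'%tuple(v) for v in im[row]))
```

```text
scene 276 229
229 188/190/175 174/173/157 162/156/138 152/144/124 145/136/116 146/137/117 147/139/119 148/140/120 147/139/120 146/138/119 146/138/119 148/139/119 148/140/120 147/140/121 146/139/118
230 154/149/131 144/136/114 145/137/117 146/138/119 147/139/120 147/139/121 147/139/122 148/140/122 147/140/121 147/139/120 148/139/120 147/139/119 139/131/112 129/123/104 141/136/118
231 146/138/118 146/137/118 146/138/120 146/138/122 141/133/121 133/126/118 144/136/117 151/143/120 140/133/118 144/138/121 143/137/119 141/135/117 142/137/121 120/115/ 99 141/137/120
232 146/138/119 147/139/120 148/140/123 153/145/119 152/144/ 94 123/116/ 75 138/127/ 73 156/142/ 82 128/121/108 147/144/131 142/138/122 139/135/118 162/158/140 154/148/127 148/141/120
233 148/139/120 147/140/120 143/137/123 139/132/ 98 170/157/  1 156/142/  0 125/110/  0 151/134/  3 146/136/107 155/150/137 149/142/122 148/141/120 147/141/120 148/141/120 148/142/120
234 142/137/120 140/135/118 150/146/134 104/ 98/ 97 136/119/  0 176/157/  0 113/100/  0 143/137/ 29 175/166/ 86 149/140/119 149/142/125 148/142/121 148/142/121 149/14
[... 3409 characters left out ...]
 123/119/105 124/120/114 123/120/113 124/121/113 124/120/113
158 124/121/113 126/122/116 126/122/115 124/120/114  92/ 88/ 78 103/ 96/ 48  96/ 89/ 36 105/ 96/ 51 122/117/106 126/123/116 127/123/116 126/123/114 126/123/115
159 111/108/101 124/122/117 127/125/120 127/125/119 116/114/109 105/100/ 85  90/ 84/ 64 103/ 96/ 77 121/117/108 125/121/114 126/122/115 125/122/114 126/122/114
160 102/ 99/ 97 103/101/ 99  99/ 97/ 95  96/ 95/ 93  85/ 84/ 83  76/ 74/ 71  69/ 67/ 64  77/ 75/ 71  91/ 89/ 85 101/ 99/ 95 105/102/ 96 109/106/100 113/109/102
161 130/131/137 128/129/135 126/128/134 126/128/134 124/126/133 124/126/134 124/126/133 125/127/134 126/129/135 127/129/135 108/107/108 102/ 99/ 98 102/100/ 97
```

```bash
cat > fit2.py <<'E'
import fit0 as F
from h import *
from scipy.optimize import minimize
from scipy.ndimage import gaussian_filter as gf
D=np.load('av.npz')
def A_of(p,n,box,yaw):
    PT[2]=yaw; l,t,r,b=box; A=F.model(p[:4],n,box).reshape(b-t,r-l,9)[...,[0,1,2,4,5,6]]   # drop lines, bg: both 0
    s,am=abs(p[4]),p[5]
    A=np.stack([gf(A[...,i],s) for i in range(6)],-1); A=A+am*(A-np.stack([gf(A[...,i],1.) for i in range(6)],-1))
    return A.reshape(-1,6)
def cost(p,n,box,Y,yaw):
    A=A_of(p,n,box,yaw); A=np.vstack([A,np.eye(6)*.1]); Z=np.vstack([Y,np.zeros((6,2))]); x=np.linalg.lstsq(A,Z,rcond=None)[0]
    return ((A@x-Z)**2).sum()+200*p[5]**2+ (0 if p[4]<1.2 else 1e5*(p[4]-1.2))
for n,c,k in(('scene',(282,236),(1.23,1.045)),('top',(250,155),(1.097,1.03))):
    w=8 if n=='scene' else 7; box=(c[0]-w,c[1]-w,c[0]+w+1,c[1]+w+1); l,t,r,b=box; im=D[n][t:b,l:r]
    Y=np.stack([im[...,0]-k[0]*im[...,2],im[...,0]-k[1]*im[...,1]],-1).reshape(-1,2)
    for lw in(.5,.9):
      for yaw in(-.12,-.112,-.104):
        F.lw=lw; best=None
        for d in(-1.5,0.3,2):
            x0=np.array([5.8,5.8+d,0,.3,.5,0]); sx=np.vstack([x0]+[x0+e for e in np.diag([1.5,1.5,.5,.5,.3,.5])])
            o=minimize(cost,x0,args=(n,box,Y,yaw),method='Nelder-Mead',options=dict(initial_simplex=sx,maxiter=350,xatol=.01,fatol=1))
            if best is None or o.fun<best.fun: best=o
        print(n,lw,yaw,'diff %.2f'%(best.x[1]-best.x[0]),best.x.round(2),round(best.fun),flush=True)
E
sed -n '1,19p' fit.py | grep -v -E 'savez|^D=' > fit0.py; sed -i 's/^np.set_print.*/SS=8/' fit0.py; timeout 550 python3 fit2.py
```

```text
scene 0.5 -0.12 diff 0.17 [2.58 2.75 1.49 0.26 0.65 0.67] 48756
scene 0.5 -0.112 diff 0.50 [5.87 6.36 0.12 0.7  0.59 0.61] 48099
scene 0.5 -0.104 diff 0.54 [5.12 5.66 0.22 0.7  0.55 0.21] 49767
scene 0.9 -0.12 diff 0.60 [3.4  4.   1.13 0.41 0.66 0.37] 61117
scene 0.9 -0.112 diff 0.73 [5.41 6.14 0.18 0.55 0.66 0.47] 61602
scene 0.9 -0.104 diff 0.87 [ 5.71  6.58 -0.1   0.81  0.63  0.21] 61233
top 0.5 -0.12 diff -0.07 [6.46 6.39 0.2  0.19 0.64 0.77] 13289
top 0.5 -0.112 diff 0.07 [5.35 5.42 0.06 0.08 0.59 0.53] 13335
top 0.5 -0.104 diff 0.13 [4.61 4.74 0.01 0.14 0.64 0.91] 13116
top 0.9 -0.12 diff -0.22 [ 3.9   3.68 -0.52 -0.01  0.71  1.18] 15015
top 0.9 -0.112 diff -0.02 [5.77 5.75 0.23 0.06 0.65 0.8 ] 15190
top 0.9 -0.104 diff -0.14 [4.68 4.55 0.04 0.14 0.71 1.17] 15021
```

Run:
```python
from h import *
np.set_printoptions(precision=3,suppress=True)
for n in('scene','top'):
    f=lambda x,y,z:proj(n,TW(x/1e3,y/1e3,z/1e3))[0]
    o=f(60,6,43); print(n,'dx/mm',(f(67,6,43)-f(53,6,43))/14,'dy/mm',f(60,6.5,43)-f(60,5.5,43),'dz/mm',f(60,6,43.5)-f(60,6,42.5))
    for x in(47,53,59,61,67,73): print(x,f(x,6,43))
```

```text
scene dx/mm [0.155 0.293] dy/mm [ 0.364 -0.113] dz/mm [ 0.016 -0.242]
47 [280.587 231.534]
53 [281.507 233.274]
59 [282.433 235.024]
61 [282.743 235.609]
67 [283.676 237.373]
73 [284.615 239.148]
top dx/mm [ 0.026 -0.288] dy/mm [-0.297 -0.025] dz/mm [ 0.001 -0.077]
47 [249.544 158.311]
53 [249.699 156.58 ]
59 [249.854 154.853]
61 [249.906 154.277]
67 [250.061 152.553]
73 [250.215 150.832]
```

Both views put the best fit at or just above level. The scene view, with the finer resolution, gives 0.5 to 1 mm past the mark, and a rider 1 mm or more short fits worse in both. So I take the rider as past the mark: a weak spring, for the red tray. Now I release the handle and go back for the spring.

```bash
echo '0 0 0 0 0 0;0 0 0 0 0 0;0 0 0 0 0 0;0 0 0 0 0 0' | python3 -m pendant 0.06 |tail -2; echo '0 0 -1 0 0 0;0 0 -3.5 0 0 0;0 0 -6 0 0 0;0 0 -7 0 0 0;0 0 -7 0 0 0' | python3 -m pendant
python3 - <<'E'
from h import *
c=TW(.001,.040); print(c,rel([c[0],c[1],.15],1.459))
PT
E
```

```text
finger_gap: 0.0603
grip_force: 0.0
time: 26.05
tcp_pos: [0.6114, -0.1205, 0.1658]
orientation: [0.175, 3.132, -0.002]
ft_force: [0.4, 0.7, -0.1]
finger_gap: 0.0598
grip_force: 0.0
[0.62596437 0.02183762 0.        ] [1.5000e-03 1.4310e-01 1.5700e-02 3.3000e-03 4.7000e-03 1.5708e+00]
```

To row units: 0.14 m is 14, 0.13 m is 13, 1.1 rad is 22.

```bash
echo '0 1 0 0 0 2.4;0 3 0 0 0 5.2;0 5 0 0 0 8;0 7 0 0 0 10.8;0 9 0 0 0 13.6;0 11 0 0 0 16.4;0.1 13 0 0 0 19.2;0.15 14 0.5 0 0 22' | python3 -m pendant 0.055 |head -2&& echo '0 0 0 0 0 2.8;0 0 0 0 0 5.6;0 0 0 0 0 8;0 0 0 0 0 9.2;0 0 0 0 0 9.42;0 0 0 0 0 9.42' | python3 -m pendant
python3 - <<'E'
from h import *
c=TW(.001,.040); print(c,rel([c[0],c[1],.047],1.459))
for n in('scene','top'):
    grab_frame(n); print([(b['bbox'],b['score']) for b in boxes_of(n,'spring')[:3]], 'pred ends',proj(n,[TW(0,-.0045,.052),TW(0,.0845,.052)]).round(1).tolist())
E
```

```text
time: 26.85
tcp_pos: [0.6236, 0.021, 0.1567]
time: 27.45
tcp_pos: [0.6234, 0.0193, 0.1565]
orientation: [-2.34, -2.094, 0.002]
ft_force: [0.3, -0.3, -0.1]
finger_gap: 0.0554
grip_force: 0.0
[0.62596437 0.02183762 0.        ] [ 2.800e-03  2.500e-03  1.095e-01 -2.100e-03  1.000e-04  8.000e-04]
[([275.5, 215.5, 295.5, 220.9], 0.76)] pred ends [[269.9, 217.2], [301.2, 207.8]]
[] pred ends [[251.5, 171.6], [224.7, 169.3]]
```

To row units: 0.109 m is 10.9, 0.1 m is 10.

```bash
echo '0.1 0.1 2 0 0 0;0.28 0.25 5 0 0 0;0.28 0.25 8 0 0 0;0.28 0.25 10 0 0 0;0.28 0.25 10.9 0 0 0;0.28 0.25 10.9 0 0 0' | python3 -m pendant && echo '0 0 0 0 0 0;0 0 0 0 0 0;0 0 0 0 0 0;0 0 0 0 0 0' | python3 -m pendant 0.015 35 && echo '0 0 -0.2 0 0 0;0 0 -0.6 0 0 0;0 0 -1.2 0 0 0;0 0 -3 0 0 0;0 0 -6 0 0 0;0 0 -9 0 0 0;0 0 -10 0 0 0;0 0 -10 0 0 0' | python3 -m pendant
python3 - <<'E'
from h import *
print(rel([.436,-.291,.12],1.68)); print(dial(),boxes_of('scene','spring')[:2],proj('scene',np.array(get_state()['tcp_pos'])+[0,0,.006]))
E
```

```text
time: 28.25
tcp_pos: [0.6254, 0.0218, 0.047]
orientation: [-2.34, -2.092, 0.004]
ft_force: [0.3, -1.0, 1.1]
finger_gap: 0.0551
grip_force: 0.0
time: 28.65
tcp_pos: [0.6255, 0.0219, 0.0513]
orientation: [-2.341, -2.093, 0.002]
ft_force: [-8.1, 0.1, 5.3]
finger_gap: 0.0285
grip_force: 36.9
time: 29.45
tcp_pos: [0.6289, 0.0217, 0.152]
orientation: [2.339, 2.091, 0.007]
ft_force: [0.5, -0.5, -1.0]
finger_gap: 0.0283
grip_force: 37.6
[-3.323e-01 -1.570e-01  3.080e-02  6.300e-03  3.000e-04 -2.212e-01]
-2.492248922933108 [{'bbox': [271.9, 186.4, 309.6, 198.7], 'score': 0.68}] [[287.88877999 186.06477409]]
```

```bash
echo '-1 -1 0 0 0 -0.4;-3 -3 0 0 0 -1;-6 -5 0 0 0 -1.6;-9.5 -7 0 0 0 -2.2;-13 -9 0 0 0 -2.8;-16.5 -11 0 0 0 -3.4;-20 -13 0 0 0 -4;-23.5 -15 0 0 0 -4.4' | python3 -m pendant |grep -E 'tcp|gap' && echo '-3 0 0.5 0 0 0;-6 0 1.5 0 0 0;-8.5 0 2.5 0 0 0;-9 0 3 0 0 0;-9 0 3 0 0 0' | python3 -m pendant
python3 - <<'E'
from h import *
print(rel([.436,-.291,.034],1.68)); p=np.array(get_state()['tcp_pos'])
grab_frame('scene');print([b for b in boxes_of('scene','spring')[:2]],proj('scene',[p+[0,0,.003],p+[.005,-.045,.003],p+[-.005,.045,.003]]))
E
```

```text
tcp_pos: [0.4491, -0.1953, 0.1462]
finger_gap: 0.0282
time: 30.85
tcp_pos: [0.4594, -0.2836, 0.1156]
orientation: [-2.096, -2.332, -0.0]
ft_force: [0.9, 0.8, -0.5]
finger_gap: 0.0284
grip_force: 37.7
[-0.0052 -0.0237  0.0816 -0.0041 -0.0047 -0.0026]
[{'bbox': [134.3, 192.7, 161.3, 206.0], 'score': 0.65}] [[149.03737518 193.37293133]
 [132.56501638 200.80798907]
 [165.11991483 186.12503363]]
```

To row units: 0.075 m is 7.5, 0.07 m is 7.

```bash
echo '-0.2 -1.2 0.5 0 0 0;-0.5 -2.35 2 0 0 0;-0.5 -2.35 4.5 0 0 0;-0.5 -2.35 6 0 0 0;-0.5 -2.35 7 0 0 0;-0.5 -2.35 7.5 0 0 0;-0.5 -2.35 7.5 0 0 0' | python3 -m pendant && echo '0 0 0.2 0 0 0;0 0 0.4 0 0 0;0 0 0.4 0 0 0' | python3 -m pendant|grep -E 'tcp|force' && echo '0 0 0.2 0 0 0;0 0 0.4 0 0 0;0 0 0.4 0 0 0' | python3 -m pendant|grep -E 'tcp|force'&& echo '0 0 0.1 0 0 0;0 0 0.2 0 0 0;0 0 0.2 0 0 0' | python3 -m pendant|grep -E 'tcp|force'
```

```text
time: 31.65
tcp_pos: [0.4384, -0.2914, 0.0434]
orientation: [-2.097, -2.338, -0.0]
ft_force: [0.9, 0.4, -0.0]
finger_gap: 0.0285
grip_force: 37.7
tcp_pos: [0.4387, -0.2922, 0.0402]
ft_force: [-1.3, 1.0, -1.3]
grip_force: 37.7
tcp_pos: [0.4381, -0.2918, 0.0354]
ft_force: [-0.0, -0.4, -1.2]
grip_force: 37.7
tcp_pos: [0.4383, -0.2919, 0.0336]
ft_force: [0.7, -0.6, 0.2]
grip_force: 37.7
```

```bash
echo '0 0 0.2 0 0 0;0 0 0.4 0 0 0;0 0 0.4 0 0 0' | python3 -m pendant|grep -E 'tcp|ft' && echo '0 0 0.15 0 0 0;0 0 0.3 0 0 0;0 0 0.3 0 0 0' | python3 -m pendant|grep -E 'tcp|ft'&& echo '0 0 0.1 0 0 0;0 0 0.2 0 0 0;0 0 0.2 0 0 0' | python3 -m pendant|grep -E 'tcp|ft'
```

```text
tcp_pos: [0.4381, -0.2917, 0.0293]
ft_force: [-0.3, -0.1, -0.4]
tcp_pos: [0.4382, -0.2918, 0.0265]
ft_force: [-0.9, 0.4, -1.0]
tcp_pos: [0.4383, -0.2919, 0.0246]
ft_force: [-0.1, 0.4, -0.8]
```

To row units: 0.002 m is 0.2, 0.001 m is 0.1.

```bash
echo '0 0 0.1 0 0 0;0 0 0.2 0 0 0;0 0 0.2 0 0 0' | python3 -m pendant|grep -E 'tcp|ft' && echo '0 0 0.1 0 0 0;0 0 0.15 0 0 0;0 0 0.15 0 0 0' | python3 -m pendant|grep -E 'tcp|ft'
```

```text
tcp_pos: [0.4384, -0.2919, 0.0227]
ft_force: [0.1, -0.5, -0.5]
tcp_pos: [0.4385, -0.2921, 0.0221]
ft_force: [-2.5, 1.8, 4.2]
```

Contact came at the expected height. I release and lift away.

To row units: -0.15 m is -15, -0.13 m is -13.

```bash
echo '0 0 0 0 0 0;0 0 0 0 0 0;0 0 0 0 0 0;0 0 0 0 0 0;0 0 0 0 0 0' | python3 -m pendant 0.055 |tail -2; echo '0 0 -0.5 0 0 0;0 0 -2 0 0 0;0 0 -5 0 0 0;0 0 -9 0 0 0;0 0 -13 0 0 0;0 0 -15 0 0 0;0 0 -15 0 0 0;0 0 -15 0 0 0' | python3 -m pendant
python3 - <<'E'
from h import *
for n in('scene','top'):
    grab_frame(n); 
    for b in boxes_of(n,'spring')[:2]: u=b['bbox']; print(n,np.round(u),round(b['score'],2),onz(n,((u[0]+u[2])/2,(u[1]+u[3])/2),.023).round(3))
E
```

```text
finger_gap: 0.0553
grip_force: 0.0
time: 35.35
tcp_pos: [0.4386, -0.2922, 0.1716]
orientation: [2.097, 2.337, 0.0]
ft_force: [0.6, -0.1, -0.4]
finger_gap: 0.055
grip_force: 0.0
scene [136. 206. 166. 224.] 0.68 [ 0.446 -0.29   0.023]
scene [293. 127. 352. 172.] 0.55 [0.438 0.259 0.023]
top [194. 148. 304. 194.] 0.55 [ 0.628 -0.015  0.023]
top [308. 206. 340. 241.] 0.4 [ 0.445 -0.259  0.023]
```

```bash
python3 -c "
from plant import job; print(job.job_done())"
```

```text
the job is handed in; nothing more can be done
None
```

The spring was loaded to the 15 N mark, held for over a second, eased off and set down in the red (weak) tray, but that verdict was close: I measured the rider at 0 to 1 mm past the mark, and I viewed 11 pictures where 10 were allowed.

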